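# Lock the portafilter into the espresso press

### The job

Take the portafilter by its handle, bring its bowl up into the group of the espresso press with the handle under the raised rib of the collar, and turn the handle anticlockwise (seen from above) until the lugs come fully home against their stop. Turn by feel and gently, do not force it past the stop, and leave the portafilter hanging locked in the press with the other things where they are.

Things in the scene. Friction and masses are not known exactly. Their poses are not given: they have to be found in the camera images.
- portafilter: Portafilter standing on the table: round open steel bowl (60 mm diameter, 62 mm high, rim chamfered 4 mm) with a black handle, about 0.28 kg. Origin at the centre of the bowl's underside, z up, +x along the handle. The centre of mass lies about 15 mm from the bowl's axis towards the handle, so in the grip the bowl wants to sag: grip firmly, 50 N or more.
- handle_grip (a point): Middle of the black handle, where to grip it: portafilter x = 122 mm, y = 0, 32 mm above its underside. The handle has flat upright sides, is 20 mm wide and 22 mm high and runs from 70 to 166 mm from the bowl's axis; a steel neck (13 mm wide, 25 to 36 mm above the underside) joins it to the bowl.
- bowl_rim (a point): Centre of the rim plane, on the bowl's axis 62 mm above its underside.
- lug (a point): Middle of the lug on the portafilter's +y side, 54 mm above the underside; its twin is on the -y side. Each lug is 14 mm wide, 8 mm thick (50 to 58 mm above the underside) and reaches 39 mm from the bowl's axis.
- press: Manual espresso press, fixed: dark base (steel drip plate 18 mm above the table), two round steel columns 22 mm thick, and a round group overhead (98 mm diameter, top 216 mm above the table). Origin on the group's upright axis at table height. +x is where the portafilter's handle must point while its lugs go in. The columns stand 92 mm from the axis, at 215 degrees anticlockwise from +x.
- rib (a point): The upright raised rib (6 mm wide, 26 mm high, standing out 10 mm) on the outside of the collar; this point is its outer foot, 57 mm from the axis: the handle must lie under it, pointing the same way from the axis, while the lugs go in.
- group (a point): Centre of the collar's open underside, on the group's axis 150 mm above the table. The collar is 94 mm across outside, its bore 64 mm, and has two gaps (82 mm across) through which the lugs pass straight up, with about 2 mm of play all round and about 7 degrees either way. A soft gasket plate (2.5 N/mm, 8 mm travel) meets the rim 18.5 mm above this point.
- ledge (a point): Start of one of the two ledges that carry the lugs, its top 6 mm above point group. Raise the lugs' undersides to 7 to 9 mm above point group (portafilter origin 41 to 43 mm below it), then turn anticlockwise seen from above: the ledges lift the lugs 0.08 mm per degree, which presses the rim on the gasket and stiffens the turn to some newtons at the handle.
- feeler (a joint): Weak spring feeler at the hard stop inside the group (m): 0 until a lug comes, 0.003 fully home. The stop ends the turn 40 to 62 degrees from the way in; it differs every time, is out of sight and must be felt. 5 to 9 N sideways at the handle is plenty there. Force between portafilter and press must stay under 150 N (the lugs bear some ten times the sideways force at the handle).
- tea_box: Small tea carton, 34 x 42 x 52 mm, a bystander; origin under its centre.
- spoon: Steel tasting spoon, 134 mm long, lying flat, a bystander; origin under its centre.
- steel_cup: Steel cup, 81 mm wide, 99 mm high, a bystander; origin under its centre.
- tea_tin: Round tin with a brown lid, 112 mm wide, 133 mm high, a bystander; origin under its centre.
- spray: Spray bottle, 226 mm high, a bystander; origin under its centre.

How it is judged:
By the outcome, as a careful person would: the job done as asked, in the order asked, and still so for the second after the job is handed in, with the robot touching nothing.
It also fails if it takes over 72 s, if anything falls off the work surface, if the arm or the gripper's body presses on something with over 40 N, if the wrist force passes 120 N, or if a joint passes its speed limit or range.

### The arm

A 6-joint arm with a two-finger parallel gripper is mounted at the origin on the work surface; the furniture and walls round the work are solid. World frame = base frame: x ahead of the robot, y to its left, z up, the work surface at z = 0. Lengths are in mm, angles in degrees, forces in N, time in s.
With the tool pointing down it reaches from about 300 to 850 mm from the base axis. Payload 4.2 kg.
Tool frame: the origin (TCP) lies midway between the tips of the shut fingers; the grasp point (between the pads) lies 19 mm behind it; z points along the fingers, y is the line along which they close (so a half turn about z gives the same grasp; the last joint's range is limited). The gripper opens to 91 mm and grips with 3 to 60 N. Pads are 32 mm wide; open, the fingers measure 118 mm over their backs; the gripper's body (76 mm by 178 mm) begins 60 mm behind the grasp point.
Start: joints at [-64.859, 18.312, 89.639, -0, 72.044, -1.146], TCP at [254.657, -515.551, 213.976] pointing down, gripper open.
Joint ranges: [-177.97, 177.97], [-48.28, 115.42], [12.27, 149.76], [-77.06, 257.06], [2.81, 150.46], [-146.56, 146.56]. Speed limits (degrees/s): [147.25, 147.25, 180, 180, 180, 180].

### API

Orientations are given as [roll, pitch, yaw] about the fixed x, y, z axes, in that order (R = Rz(yaw) Ry(pitch) Rx(roll)).
In Python, from workcell import env gives the robot as it stands.
- The arm moves only by the tool jog_arm, never from a script. Its argument "steps" is one flat list of numbers, 5 for each row, row after row: the closure, from 0 (fully open) to 1 (shut), then the shift along the tool's x, y, z in cm, then the turn about the tool's z in degrees. A call has 1 to 20 rows; each row is the pose to reach, as a shift and turn from the pose commanded when the call began, along the tool's axes at that moment; what a row does not reach only later rows make up. A row lasts 1/10 s, in which the tool goes at most 50 mm and 8.59 degrees, less where a joint would pass 70% of its speed; a pose out of reach is approached as far as the arm can. A call with a gripper value outside its range is refused whole. The fingers move at their own pace and stop on an object; "force" is the grip in N (left out, the last holds). Time passes only in rows, so rows that repeat a pose let the fingers close. It gives the time, the measured TCP pose, the force and the opening at its end, in the units of the state.
- env.state(): the state, without advancing time (a new reading comes with each control period).
- env.grab_frame(name): name is "scene" or "top"; returns the picture (480x640x3 uint8, red, green, blue); there is no depth.
- env.camera_params(name): a dict with "fx", "fy", "cx", "cy" (pixels), "k1" (the pictures are not rectified: a ray, as slopes to the right and down, at radius r is drawn at 1 + k1 r^2 times it, then the intrinsics apply), "R" (3x3) and "t" (3): a world point X has camera coordinates R X + t. Camera axes: x right, y down, z forward; pixel columns grow to the right and rows downward; lengths in mm; the calibration is good to about 2 mm. A picture is of the moment at which its call begins. camera_params takes no time and is no camera call.
- env.job_done(): hands the job in, once; it reports no verdict.
The state is a dict: "time_s": time; "qpos": joint angles; "qvel": joint speeds; "effort": joint torques, N m; "ee_pos": TCP position; "ee_rot": TCP orientation; "force": force on the tool from outside, world axes, zero at the start; "torque": the same for the moment, N m; "gripper_width": finger opening in mm.
Only numpy, scipy, OpenCV 4.12 (cv2) and the standard library are available. Lean on these libraries where they do the work, as an engineer would, in place of code of your own. Each camera call takes 0.05 s, during which the arm holds its last target. There are 200 camera calls.

## Working session

There is one attempt and no reset: what is moved stays moved. The work goes in short steps, Python scripts to look and compute and a tool call to move; the robot and the scene stay as the last step left them, time stands still between calls to the robot, and variables do not carry over. Pictures are saved under pics/ and viewed, on a budget of 10 in all, crops included, one or two more only if the job needs it, and the job is handed in when it is done.

Besides the shell and the picture viewer there is one more tool, called after "Emit:" in YAML: its name, and indented under it one key for each argument. jog_arm: Moves the arm, as the interface text tells. Its arguments: {"type":"object","properties":{"steps":{"type":"array","items":{"type":"number"}},"force":{"type":"number"}},"required":["steps"]}

```bash
mkdir -p pics; ls; python3 - <<'E'
from workcell import env
import cv2
for n in("scene","top"):
    cv2.imwrite(f"pics/{n}0.png",env.grab_frame(n)[:,:,::-1]); print(env.camera_params(n))
print(env.state())
E
```

```text
pics
{'fx': 567.9560045765767, 'fy': 567.9560045765767, 'cx': 323.46988040614383, 'cy': 235.15211497884448, 'k1': -0.06313147660753136, 'R': array([[ 0.82146192, -0.56985912,  0.02146881],
       [-0.30721538, -0.47394575, -0.82522369],
       [ 0.48043629,  0.67129428, -0.56439787]]), 't': array([-349.6283214 ,  238.11122975, 1355.72431731])}
{'fx': 467.6710592280412, 'fy': 467.6710592280412, 'cx': 317.3701789738161, 'cy': 240.80426115715338, 'k1': -0.10514320811924588, 'R': array([[-0.00991526, -0.9999481 ,  0.00234132],
       [-0.98319508,  0.00932225, -0.18231984],
       [ 0.18228855, -0.00410972, -0.98323649]]), 't': array([  17.0983579,  440.7102552, 1513.8348213])}
{'time_s': 0.1, 'qpos': array([-6.48581285e+01,  1.83474123e+01,  8.97001659e+01,  5.21706210e-04,
        7.20430529e+01, -1.14636362e+00]), 'qvel': array([-0.02207136, -0.16748698, -0.2347995 ,  0.01557626,  0.01945488,
       -0.01391313]), 'effort': array([-9.46790806e-06, -4.13333094e+01, -2.32509863e+01,  7.29010091e-02,
        4.21108666e-02, -6.92245476e-05]), 'ee_pos': array([ 254.46647441, -515.12140626,  213.2049398 ]), 'ee_rot': array([-1.79909397e+02, -2.30914750e-03,  2.62880721e+01]), 'force': array([-0.17472912,  0.14274798,  0.62800194]), 'torque': array([ 0.01946899, -0.04247004, -0.03136711]), 'gripper_width': 90.95266687863618}
```

View pics/scene0.png

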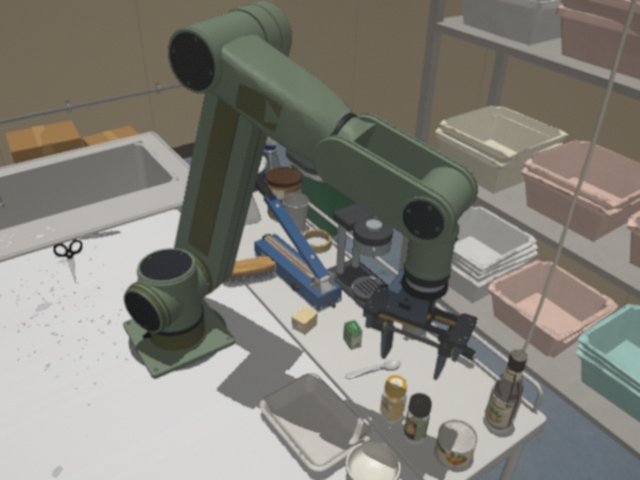

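View pics/top0.png

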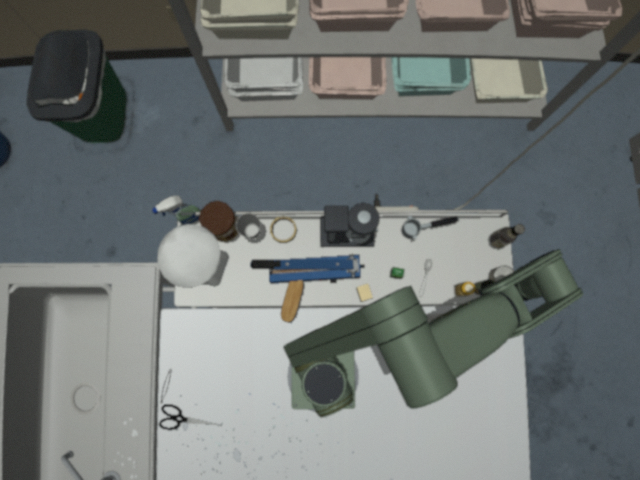

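The top view shows the portafilter bowl at about (412,228) with its handle running to about (457,219). The press is at about (350,222) with its round group at about (363,217). I'll enlarge that area.

```bash
cat > h.py <<'E'
import numpy as np, cv2
from workcell import env
def ray(n,u,v):
    p=env.camera_params(n); d=np.array([(u-p['cx'])/p['fx'],(v-p['cy'])/p['fy']])
    s=d.copy()
    for _ in range(20): s=d/(1+p['k1']*(s@s))
    R=p['R']; return -R.T@p['t'], R.T@np.array([s[0],s[1],1])
def onz(n,u,v,z):
    c,d=ray(n,u,v); return c+d*(z-c[2])/d[2]
def proj(n,X):
    p=env.camera_params(n); c=p['R']@np.array(X,float)+p['t']; s=c[:2]/c[2]; s=s*(1+p['k1']*(s@s))
    return s*[p['fx'],p['fy']]+[p['cx'],p['cy']]
def crop(n,x0,y0,x1,y1,k,out,img=None):
    im=cv2.imread(img) if img else env.grab_frame(n)[:,:,::-1]
    cv2.imwrite(out,cv2.resize(im[y0:y1,x0:x1],None,fx=k,fy=k,interpolation=cv2.INTER_CUBIC))
E
python3 - <<'E'
from h import *
crop("top",310,185,470,265,5,"pics/t1.png","pics/top0.png")
for a in [(412,228,62),(440,222,32),(457,219,40),(430,226,40),(362,217,216)]: print(a,onz("top",*a).round())
E
```

```text
(412, 228, 62) [ 477. -301.   62.]
(440, 222, 32) [ 503. -404.   32.]
(457, 219, 40) [ 512. -461.   40.]
(430, 226, 40) [ 488. -367.   40.]
(362, 217, 216) [ 479. -120.  216.]
```

View pics/t1.png

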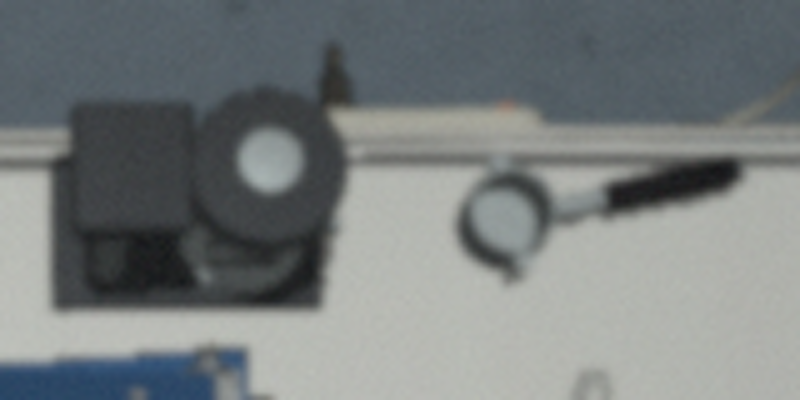

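The enlarged view puts the group disc centre near crop (270,163), the bowl centre near (504,220), the handle from (608,198) to (740,170), and the lugs at (500,160) and (513,272). The arm over the columns points to world +y, so press +x should be near -125°. I'll check the rib in the scene view and fit the shapes.

```bash
python3 - <<'E'
from h import *
crop("scene",300,170,460,290,5,"pics/s1.png","pics/scene0.png")
im=cv2.imread("pics/top0.png"); 
g=cv2.cvtColor(im,cv2.COLOR_BGR2GRAY)
def sub(x0,y0,x1,y1,k=8): return cv2.resize(g[y0:y1,x0:x1],None,fx=k,fy=k,interpolation=cv2.INTER_CUBIC)
def hough(box,r0,r1,p2=25):
    s=cv2.GaussianBlur(sub(*box),(9,9),0); c=cv2.HoughCircles(s,cv2.HOUGH_GRADIENT,1,20,param1=60,param2=p2,minDist=40,minRadius=r0,maxRadius=r1) if 0 else cv2.HoughCircles(s,cv2.HOUGH_GRADIENT,1,40,param1=60,param2=p2,minRadius=r0,maxRadius=r1)
    return None if c is None else [( (a+.5)/8-.5+box[0],(b+.5)/8-.5+box[1],r/8) for a,b,r in c[0][:3]]
for name,z,b,r in[("disc",216,(335,190,395,245),(105,140)),("button",216,(345,205,380,230),(35,65)),("bowl",62,(395,210,430,245),(55,90))]:
    for c in hough(b,*r) or []: print(name,np.round(c,2),onz("top",c[0],c[1],z).round(1))
# handle: dark mask
m=np.zeros_like(g); m[212:232,428:462]=(g[212:232,428:462]<70); 
n,l,st,ce=cv2.connectedComponentsWithStats(m); i=1+np.argmax(st[1:,4]); print(st[i],ce[i])
P=np.array([onz("top",x,y,40)[:2] for y,x in np.argwhere(l==i)],np.float32)
print(P.mean(0),cv2.fitLine(P,cv2.DIST_L2,0,.01,.01).ravel(),cv2.minAreaRect(P))
for n in("scene","top"):
  p=env.camera_params(n);print(-p['R'].T@p['t'])
# predicted rib
A=np.array([479,-122]); 
for a in(-115,-125,-135):
  for z in(150,176):
    X=[*(A+57*np.array([np.cos(np.radians(a)),np.sin(np.radians(a))])),z]; print(a,z,proj("scene",X).round(1),proj("top",X).round(1))
E
```

```text
[432 217  26  10 147] [444.44217687 221.32653061]
[ 503.84778 -417.40878] [ 2.3998524e-01 -9.7077656e-01  5.0384787e+02 -4.1740881e+02] ((504.51531982421875, -417.02392578125), (21.518951416015625, 91.19722747802734), 10.922931671142578)
[-290.98138356 -996.47706039  969.16905024]
[ 157.51893603   19.21049321 1568.76782565]
-115 150 [375.7 258.7] [377.4 229.4]
-115 176 [376.5 250. ] [378.5 227.6]
-125 150 [371.6 258.8] [375.9 232.1]
-125 176 [372.4 250.1] [377.  230.4]
-135 150 [367.5 258.5] [374.  234.5]
-135 176 [368.2 249.8] [375.  232.9]
```

View pics/s1.png

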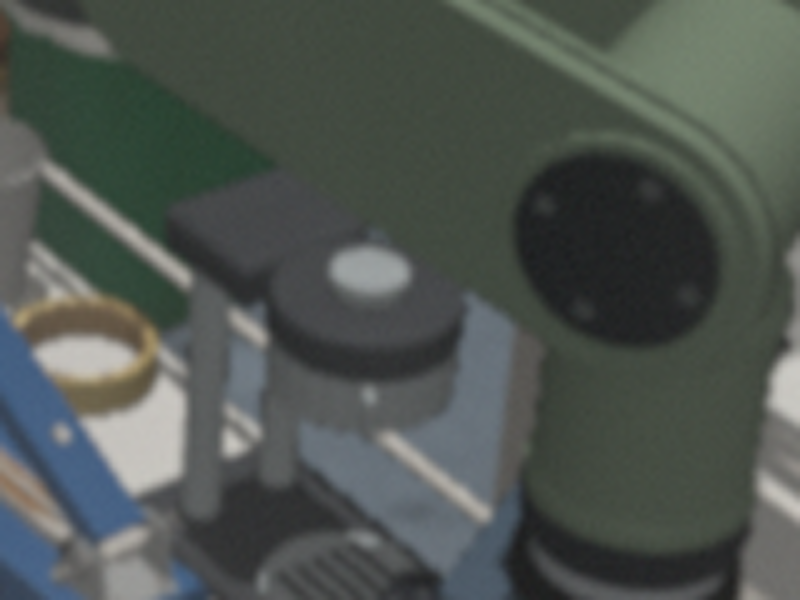

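In the scene crop the rib is at about (370,395), i.e. pixel (374,249), which fits a rib angle of about -122°. The button is at (370,268). I'll triangulate the button and fit the bowl outline.

```bash
python3 - <<'E'
from h import *
from scipy.ndimage import center_of_mass
def blob(n,f,x0,y0,x1,y1):
    im=cv2.cvtColor(cv2.imread(f),cv2.COLOR_BGR2GRAY)[y0:y1,x0:x1].astype(float); t=(im.max()+np.median(im))/2
    w=np.clip(im-t*.8,0,None); c=center_of_mass(w); return c[1]+x0,c[0]+y0
a=blob("scene","pics/scene0.png",362,216,386,232); b=blob("top","pics/top0.png",355,209,373,226)
def tri(a,b):
    c1,d1=ray("scene",*a); c2,d2=ray("top",*b); s=np.linalg.lstsq(np.c_[d1,-d2],c2-c1,rcond=None)[0]
    p,q=c1+d1*s[0],c2+d2*s[1]; return (p+q)/2,p-q
print(a,b,*tri(a,b))
print("scene onz224",onz("scene",*a,224),"top",onz("top",*b,224))
g=cv2.cvtColor(cv2.imread("pics/top0.png"),cv2.COLOR_BGR2GRAY)
print(g[214:244,398:424])
E
```

```text
(np.float64(373.48180965624294), np.float64(223.73647446884195)) (np.float64(363.31621857343293), np.float64(217.0137272003337)) [ 480.3531406  -124.5972669   214.63453232] [ 1.94030871 -1.21000133  0.58902449]
scene onz224 [ 472.03508263 -135.68075552  224.        ] top [ 477.08740412 -122.97092292  224.        ]
[[148 148 148 149 149 150 149 150 150 152 155 157 159 159 157 160 157 158
  156 156 158 156 157 157 158 156]
 [133 134 134 136 133 135 136 135 135 137 142 146 147 144 139 137 136 138
  140 140 141 139 141 142 138 141]
 [110 114 112 114 111 111 114 114 116 121 131 139 139 132 120 113 112 111
  112 112 112 114 114 113 113 115]
 [118 117 118 119 117 116 116 118 116 120 130 139 139 129 115 107 104 106
  112 114 116 113 115 116 117 115]
 [151 149 151 151 146 148 149 148 139 132 126 133 133 125 115 111 112 119
  130 141 140 145 145 144 147 148]
 [174 171 173 172 171 172 169 163 152 133 120 112 111 100  96  98 104 118
  134 145 156 165 168 171 168 170]
 [178 178 179 181 178 178 169 158 140 120 103  91  81  73  70  72  79  93
  109 128 145 164 173 176 178 177]
 [178 182 180 179 178
[... 1786 characters left out ...]
21 140 153
  163 172 179 179 180 181 180 181]
 [183 182 182 182 181 179 174 162 149 131 111 101  91  82  91 113 133 152
  166 175 179 180 181 181 181 180]
 [183 183 184 184 183 182 180 176 173 163 153 142 121 103  96 113 136 156
  170 176 180 180 180 181 180 179]
 [183 182 183 182 183 183 182 183 179 180 175 165 142 118 115 121 141 162
  175 181 182 181 183 182 180 180]
 [184 183 182 184 184 185 182 186 183 183 181 173 155 135 140 150 160 173
  179 180 182 182 181 181 180 181]
 [184 183 185 185 185 183 183 184 181 181 182 179 169 162 167 171 177 178
  180 181 181 184 180 182 180 180]
 [182 184 184 184 185 183 183 184 183 183 182 182 177 177 177 180 181 181
  181 182 179 181 181 180 183 179]]
```

```bash
python3 - <<'E'
from h import *
for z in(0,30,50):
  print(z,[onz("top",445,v,z)[0].round() for v in(209,211,213,215,217)])
g=cv2.cvtColor(cv2.imread("pics/top0.png"),cv2.COLOR_BGR2GRAY); print(g[200:228,470])
print(onz("top",410.5,228.7,62),onz("top",410.5,228.7,31))
crop("scene",380,330,560,450,4,"pics/s2.png","pics/scene0.png")
E
```

```text
0 [np.float64(557.0), np.float64(550.0), np.float64(543.0), np.float64(535.0), np.float64(528.0)]
30 [np.float64(549.0), np.float64(542.0), np.float64(535.0), np.float64(528.0), np.float64(521.0)]
50 [np.float64(544.0), np.float64(537.0), np.float64(530.0), np.float64(523.0), np.float64(516.0)]
[ 84  87  89  90  87  87  91  90  92 105 128 135 130 139 154 142 117 113
 138 164 175 174 174 176 174 176 174 175]
[ 474.67321197 -295.58704593   62.        ] [ 481.19829327 -302.0636401    31.        ]
```

View pics/s2.png

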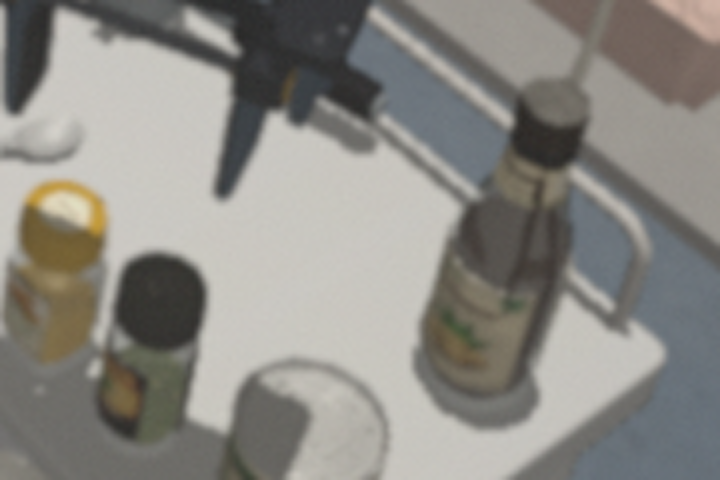

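```bash
python3 - <<'E'
from h import *
F=onz("scene",535.5,411,0); print("foot",F)
for z in(20,30,40,50,60): print(z,proj("scene",[F[0],F[1],z]).round(1),proj("top",[F[0],F[1],z]).round(1))
# rail upper wire points in scene crop -> x at assumed z
for (u,v) in[(400,22),(640,240),(380,115),(470,192),(510,105)]:
  print((u,v),[onz("scene",380+u/4,330+v/4,z)[:2].round() for z in(0,30,40,50)])
E
```

```text
foot [ 535.07348902 -632.65737813    0.        ]
20 [537.8 404.9] [503.1 213.5]
30 [538.9 401.8] [504.2 212.8]
40 [540.1 398.6] [505.3 212.1]
50 [541.3 395.5] [506.5 211.4]
60 [542.5 392.3] [507.6 210.6]
(400, 22) [array([ 607., -407.]), array([ 580., -425.]), array([ 570., -431.]), array([ 561., -438.])]
(640, 240) [array([ 590., -601.]), array([ 563., -614.]), array([ 554., -618.]), array([ 545., -622.])]
(380, 115) [array([ 540., -454.]), array([ 514., -471.]), array([ 505., -476.]), array([ 497., -482.])]
(470, 192) [array([ 538., -524.]), array([ 513., -538.]), array([ 504., -543.]), array([ 496., -548.])]
(510, 105) [array([ 610., -492.]), array([ 582., -507.]), array([ 572., -513.]), array([ 563., -518.])]
```

The image shows a wire rail (about z 65, x about 540) behind the handle. I'll grip a little nearer the bowl, with the fingers pre-closed to clear it.

Emit:
jog_arm:
  steps: [0.68, 4, 0.2, 0, -8, 0.68, 8, 0.4, 0, -16, 0.68, 12, 0.6, 1, -24, 0.68, 16, 0.8, 2, -32, 0.68, 20, 0.9, 3, -40, 0.68, 24, 1.1, 4, -48, 0.68, 26, 1.2, 5, -56, 0.68, 27, 1.2, 6, -64, 0.68, 27, 1.2, 7, -72, 0.68, 27, 1.2, 8, -77.1, 0.68, 27, 1.2, 8, -77.1, 0.68, 27, 1.2, 8, -77.1]
  force: 55

```text
time_s: 1.3
ee_pos: [501.9, -406.6, 133.7]
ee_rot: [-180.0, -0.0, 103.3]
force: [-0.2, 0.1, 0.4]
gripper_width: 29.3
```

```bash
python3 - <<'E'
from h import *
t=env.grab_frame("top")[:,:,::-1]; s=env.grab_frame("scene")[:,:,::-1]; cv2.imwrite("pics/t3r.png",t); cv2.imwrite("pics/s3r.png",s)
a=cv2.resize(t[180:260,330:480],(790,421),interpolation=cv2.INTER_CUBIC); 
b=cv2.resize(s[180:350,310:510],None,fx=3,fy=3,interpolation=cv2.INTER_CUBIC)
cv2.imwrite("pics/s3.png",b)
S=env.state(); print(S['ee_pos'],S['ee_rot'],S['gripper_width'],S['qpos'].round(1))
E
```

```text
[ 502.2119915  -407.03494331  134.50617891] [1.79967614e+02 4.41601895e-02 1.03300790e+02] 29.21019126847469 [-40.   27.8  86.4  -0.   65.8 -53.3]
```

View pics/s3.png

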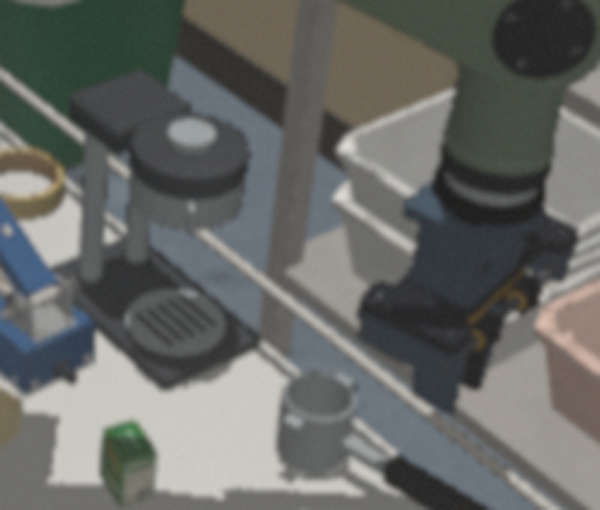

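The scene view now shows everything clearly: rim centre at about crop (318,395), near lug (293,422), neck/handle joint about (388,467), and rib about (193,212).

```bash
python3 - <<'E'
from h import *
f=lambda u,v,z: onz("scene",310+u/3,180+v/3,z).round(1)
print("rim",f(318,395,62),"lug",f(293,422,54),"junction",f(388,470,32),"rib",f(193,206,176),f(193,225,150), "button",f(192,132,215))
for B in([475,-296],[478,-299]):
  B=np.array(B);u=np.array([.233,-.972])
  print([(proj("scene",[*(B+r*u),z])-[310,180])*3 for r,z in((0,62),(0,0),(70,32),(70,43))],proj("top",[*B,62]),proj("top",[*(B+118*u),43]))
for a in(-115,-120,-125,-130): print(a,[((proj("scene",[480.3+57*np.cos(np.radians(a)),-124.6+57*np.sin(np.radians(a)),z])-[310,180])*3).round() for z in(150,176)])
g=cv2.cvtColor(cv2.imread("pics/s3r.png"),cv2.COLOR_BGR2GRAY);print(g[244:262,366:384])
E
```

```text
rim [ 482.3 -302.8   62. ] lug [ 451.2 -309.2   54. ] junction [ 494.6 -375.3   32. ] rib [ 454.  -166.8  176. ] [ 461.7 -160.2  150. ] button [ 481.6 -126.9  215. ]
[array([305.42516634, 393.63790026]), array([296.95745288, 450.48262303]), array([374.88209638, 463.17503622]), array([376.78940252, 452.96379289])] [410.61900189 228.60235283] [442.76266652 221.5286672 ]
[array([310.77387928, 394.34838804]), array([302.16524889, 451.19439277]), array([380.32389207, 463.91461767]), array([382.25793139, 453.70341417])] [411.47409445 227.70832609] [443.58302094 220.65541543]
-115 [array([200., 237.]), array([203., 211.])]
-120 [array([194., 237.]), array([197., 211.])]
-125 [array([188., 237.]), array([190., 211.])]
-130 [array([182., 237.]), array([184., 211.])]
[[ 58  54  56  53  52  54  51  52  50  54  51  54  53  54  54  57  57  59]
 [ 73  68  65  60  60  59  60  59  60  58  59  58  61  63  64  68  72  75]
 [ 86  85  81  78  74  73  78  83  81  74  72  76  77  79  79  81  85  86]
 [ 93  93  92  90  90  90 102 114 110  93  87  88  91  89  90  90  93  90]
 [ 93  94  95  93  94  97 112 13
[... 318 characters left out ...]
 94  92  92  93  93  91]
 [ 94  94  94  94  94  91  91  91  93  92  93  93  93  93  93  92  93  92]
 [ 93  93  92  93  95  90  88  92  94  90  92  95  93  93  91  94  95  94]
 [ 98  94  92  94  95  93  87  94  95  96 101 107 105 100  94 100 100 101]
 [107 100  99 101 103  96  90  93 101 113 124 133 136 121 107 110 110 111]
 [112 112 109 110 110 107  96  93 102 122 140 158 166 153 132 120 116 113]
 [115 113 114 114 113 112 106 100 103 117 135 156 174 173 158 139 124 117]
 [113 115 112 112 114 113 112 108 108 113 121 135 157 172 173 161 141 127]
 [116 114 113 114 112 112 114 111 114 113 112 115 129 151 168 169 163 150]
 [113 114 115 113 114 113 114 115 112 115 112 109 111 127 146 161 172 170]]
```

Bowl is about (478,-302), and the grip point is under the tool. The rib is at about -124°. Descending in stages.

Emit:
jog_arm:
  steps: [0.66, 0, 0.1, 3, 0, 0.66, 0, 0.1, 6, 0, 0.66, 0, 0.1, 8, 0, 0.66, 0, 0.1, 8.8, 0, 0.66, 0, 0.1, 9.3, 0, 0.66, 0, 0.1, 9.8, 0]

```text
time_s: 2.0
ee_pos: [503.8, -407.2, 37.0]
ee_rot: [179.9, 0.1, 103.4]
force: [1.4, -0.3, -0.6]
gripper_width: 31.3
```

Emit:
jog_arm:
  steps: [0.66, 0, 0, 0.6, 0, 0.66, 0, 0, 1.2, 0, 0.66, 0, 0, 1.8, 0, 0.66, 0, 0, 2.3, 0, 0.66, 0, 0, 2.3, 0, 1, 0, 0, 2.3, 0, 1, 0, 0, 2.3, 0, 1, 0, 0, 2.3, 0, 1, 0, 0, 2.3, 0, 1, 0, 0, 2.3, 0, 1, 0, 0, 2.3, 0]
  force: 58

```text
time_s: 3.1
ee_pos: [503.3, -406.6, 13.2]
ee_rot: [180.0, 0.0, 103.4]
force: [1.1, 1.2, 0.4]
gripper_width: 19.4
```

Gripped. Lifting, then swinging the handle to -124° at a staging point.

Emit:
jog_arm:
  steps: [1, 0, 0, -1.5, 0, 1, 0, 0, -3.5, 0, 1, 0, 0, -5.5, 0, 1, 0, 0, -7.2, 0, 1, 2, -0.7, -7.2, 6, 1, 4, -1.4, -7.2, 12, 1, 6, -2, -7.2, 18, 1, 8, -2.7, -7.2, 24, 1, 10, -3.4, -7.2, 30, 1, 12, -4, -7.2, 36, 1, 13, -4.4, -7.2, 42, 1, 13, -4.4, -7.2, 47.4, 1, 13, -4.4, -7.2, 47.4, 1, 13, -4.4, -7.2, 47.4]

```text
time_s: 4.5
ee_pos: [430.1, -290.4, 85.5]
ee_rot: [180.0, 0.0, 56.1]
force: [0.1, 0.3, -2.1]
gripper_width: 19.8
```

```bash
python3 - <<'E'
from h import *
t=env.grab_frame("top")[:,:,::-1]; s=env.grab_frame("scene")[:,:,::-1]; cv2.imwrite("pics/t4r.png",t); cv2.imwrite("pics/s4r.png",s)
cv2.imwrite("pics/s4.png",cv2.resize(s[190:340,340:490],None,fx=4,fy=4,interpolation=cv2.INTER_CUBIC))
S=env.state(); print(S['ee_pos'],S['ee_rot'],S['gripper_width'],S['force'],S['torque'])
E
```

```text
[ 430.18242626 -290.48156059   85.20472428] [1.79985739e+02 1.43277927e-02 5.60658002e+01] 19.998092661884108 [-0.50429985 -0.1587367  -2.50892014] [-0.1768456   0.07455998 -0.02068724]
```

View pics/s4.png

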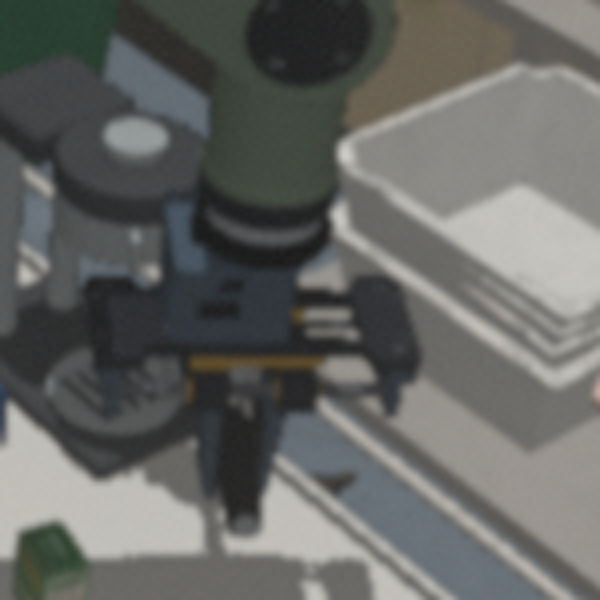

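The portafilter hangs in the grip, with the handle pointing at the camera and its end near crop (243,522). The bowl is hidden behind the gripper, so I'll look from the top.

```bash
python3 - <<'E'
from h import *
crop("top",330,190,430,265,8,"pics/t4.png","pics/t4r.png")
B=np.array([430.1,-290.4]);u=-np.array([np.cos(np.radians(56.06)),np.sin(np.radians(56.06))])
for L in(100,108,116):
  b=B-L*u; print(L,b,(proj("top",[*b,134])-[330,190])*8,(proj("scene",[*(b+166*u),104])-[340,190])*4)
print((proj("top",[480.3,-124.6,214])-[330,190])*8)
S=[env.state() for _ in range(3)]; print([s['torque'] for s in S])
E
```

```text
100 [ 485.93244309 -207.43772967] [456.94715194 245.59533661] [245.17863594 532.95817688]
108 [ 490.39903854 -200.80074804] [439.77743382 234.68699353] [243.37651198 523.02943996]
116 [ 494.86563398 -194.16376642] [422.61878404 223.78893187] [241.59203473 513.20134812]
[267.99655811 213.91173951]
[array([-0.1768456 ,  0.07455998, -0.02068724]), array([-0.1768456 ,  0.07455998, -0.02068724]), array([-0.1768456 ,  0.07455998, -0.02068724])]
```

View pics/t4.png

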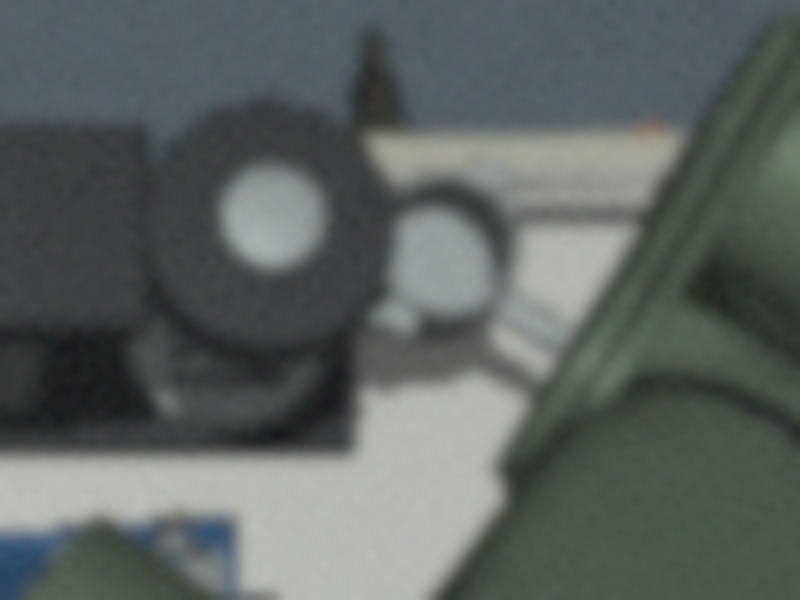

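Lugs show at (397,318) and (490,176), so the middle is about (444,247). That is a few mm from where no sag would put it. I'll swing the bowl into the scene camera's view to check sag and grip length.

Emit:
jog_arm:
  steps: [1, 0, 0, 0, -8, 1, 0, 0, 0, -16, 1, 0, 0, 0, -24, 1, 0, 0, 0, -32, 1, 0, 0, 0, -40, 1, 0, 0, 0, -47, 1, 0, 0, 0, -47, 1, 0, 0, 0, -47]

```text
time_s: 5.4
ee_pos: [430.3, -290.4, 85.0]
ee_rot: [180.0, 0.0, 102.9]
force: [0.2, -0.3, -2.1]
gripper_width: 20.0
```

```bash
python3 - <<'E'
from h import *
t=env.grab_frame("top")[:,:,::-1]; s=env.grab_frame("scene")[:,:,::-1]; cv2.imwrite("pics/t5r.png",t); cv2.imwrite("pics/s5r.png",s)
cv2.imwrite("pics/s5.png",cv2.resize(s[240:350,330:440],None,fx=5.4,fy=5.4,interpolation=cv2.INTER_CUBIC))
S=env.state(); print(S['ee_pos'],S['ee_rot'])
p=S['ee_pos'];a=np.radians(S['ee_rot'][2]);u=-np.array([np.cos(a),np.sin(a)]);l=np.array([-u[1],u[0]])
P=lambda r,k,z:((proj("scene",[*(p[:2]+(r-L)*u+k*l),p[2]-13+z])-[330,240])*5.4).round()
for L in(100,108,116):
  print(L,"rim",P(0,0,62),"bottom",P(0,0,0),"lug-y",P(0,-39,54),"lug+y",P(0,39,54),"junction",P(70,0,32),"end",P(166,0,32))
print("topmid",onz("top",330+444/8,190+247/8,130),"button",onz("top",330+270/8,190+216/8,215))
E
```

```text
[ 430.23153248 -290.3380715    84.9797635 ] [1.79990487e+02 1.03584629e-02 1.02898161e+02]
100 rim [188. 187.] bottom [180. 295.] lug-y [131. 242.] lug+y [242. 162.] junction [310. 311.] end [494. 415.]
108 rim [174. 179.] bottom [166. 287.] lug-y [116. 234.] lug+y [228. 154.] junction [295. 303.] end [478. 406.]
116 rim [160. 171.] bottom [152. 279.] lug-y [102. 226.] lug+y [214. 147.] junction [280. 294.] end [462. 397.]
topmid [ 486.31981024 -202.90333093  130.        ] button [ 479.25741764 -125.21790159  215.        ]
```

View pics/s5.png

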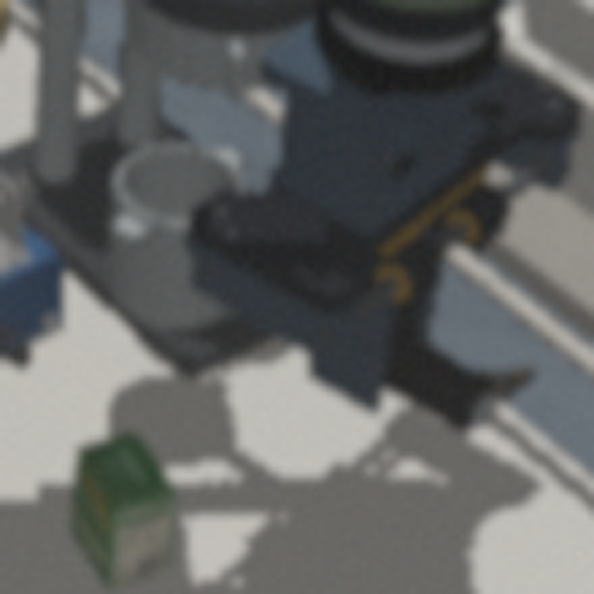

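No sag: the rim and lugs match a grip-to-axis length of about 105 mm. Best axis estimate is (481,-125.5). Moving under the group.

Emit:
jog_arm:
  steps: [1, 0, 0, 0, 8, 1, 0, 0, 0, 16, 1, 0, 0, 0, 24, 1, 0, 0, 0, 32, 1, 0, 0, 0, 40, 1, 0, 0, 0, 46.9, 1, 2, 0.2, 0, 46.9, 1, 4, 0.5, 0, 46.9, 1, 6, 0.8, 0, 46.9, 1, 7.2, 0.9, 0, 46.9, 1, 7.8, 1, 0, 46.9, 1, 7.8, 1, 0, 46.9, 1, 7.8, 1, 0, 46.9, 1, 7.8, 1, 0, 46.9]

```text
time_s: 6.9
ee_pos: [422.7, -212.6, 85.0]
ee_rot: [180.0, 0.0, 56.1]
force: [-0.0, 0.3, -3.1]
gripper_width: 19.5
```

```bash
python3 - <<'E'
from h import *
t=env.grab_frame("top")[:,:,::-1]; s=env.grab_frame("scene")[:,:,::-1]; cv2.imwrite("pics/t6r.png",t); cv2.imwrite("pics/s6r.png",s)
cv2.imwrite("pics/s6.png",cv2.resize(s[200:310,320:430],None,fx=5.4,fy=5.4,interpolation=cv2.INTER_CUBIC))
S=env.state(); print(S['ee_pos'],S['ee_rot'],S['force'],S['torque'])
E
```

```text
[ 422.48155881 -212.55383151   84.93372007] [1.79982418e+02 6.54856131e-03 5.60484853e+01] [-0.59919822  0.24209501 -2.28475453] [-0.17939265  0.0950577   0.05548717]
```

View pics/s6.png

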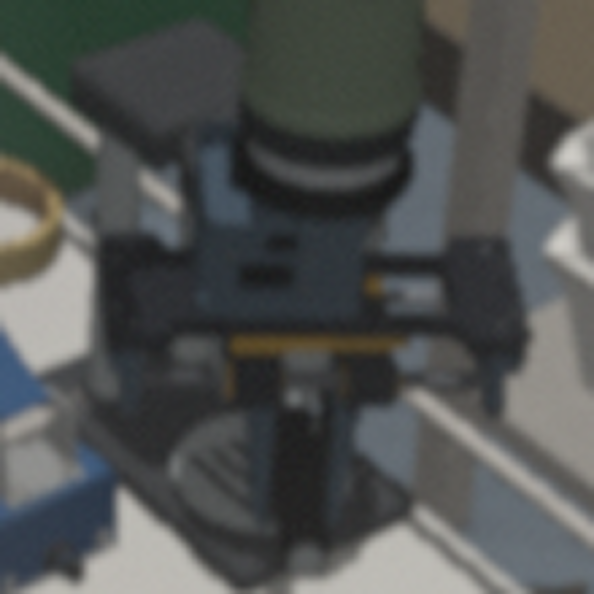

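The gripper hides the bowl under the group, so I go by feel. Raising slowly while watching the force.

Emit:
jog_arm:
  steps: [1, 0, 0, -0.5, 0, 1, 0, 0, -1, 0, 1, 0, 0, -1.4, 0, 1, 0, 0, -1.7, 0, 1, 0, 0, -2.0, 0, 1, 0, 0, -2.2, 0, 1, 0, 0, -2.2, 0, 1, 0, 0, -2.2, 0]

```text
time_s: 7.8
ee_pos: [422.3, -211.9, 106.9]
ee_rot: [-180.0, 0.0, 56.1]
force: [-0.1, -0.3, -1.8]
gripper_width: 19.8
```

Emit:
jog_arm:
  steps: [1, 0, 0, -0.3, 0, 1, 0, 0, -0.6, 0, 1, 0, 0, -0.8, 0, 1, 0, 0, -1.0, 0, 1, 0, 0, -1.1, 0, 1, 0, 0, -1.1, 0, 1, 0, 0, -1.1, 0]

```text
time_s: 8.5
ee_pos: [422.3, -212.0, 117.9]
ee_rot: [-180.0, 0.0, 56.1]
force: [-0.2, 0.4, -3.0]
gripper_width: 19.8
```

Emit:
jog_arm:
  steps: [1, 0, 0, -0.15, 0, 1, 0, 0, -0.25, 0, 1, 0, 0, -0.37, 0, 1, 0, 0, -0.37, 0, 1, 0, 0, -0.37, 0, 1, 0, 0, -0.37, 0]

```text
time_s: 9.1
ee_pos: [422.1, -211.9, 121.3]
ee_rot: [-180.0, 0.0, 56.1]
force: [0.1, -0.6, -7.1]
gripper_width: 19.4
```

```bash
cat > p.py <<'E'
from h import *
S=env.state(); print(S['time_s'],S['ee_pos'].round(2),S['ee_rot'].round(2),S['force'].round(2),S['torque'].round(3))
E
python3 p.py
```

```text
9.1 [ 422.13 -211.94  121.35] [-1.7997e+02  2.0000e-02  5.6090e+01] [ 0.12 -0.62 -7.05] [-0.517  0.2   -0.039]
```

Inserted, gasket pressed by about 4.5 N and no side force. Turning 10° about the group axis.

Emit:
jog_arm:
  steps: [1, 0.01, 0.37, 0, -2, 1, 0.03, 0.73, 0, -4, 1, 0.06, 1.1, 0, -6, 1, 0.1, 1.46, 0, -8, 1, 0.16, 1.82, 0, -10, 1, 0.16, 1.82, 0, -10, 1, 0.16, 1.82, 0, -10]

```text
time_s: 9.8
ee_pos: [437.8, -220.6, 121.3]
ee_rot: [-179.9, 0.0, 66.1]
force: [0.3, 0.6, -6.6]
gripper_width: 19.5
```

```bash
python3 p.py
```

```text
9.8 [ 437.81 -220.56  121.34] [-1.7993e+02  1.0000e-02  6.6060e+01] [ 0.26  0.63 -6.59] [-0.468  0.242  0.108]
```

Smooth. Another 15°.

Emit:
jog_arm:
  steps: [1, 0.01, 0.37, 0, -2, 1, 0.03, 0.73, 0, -4, 1, 0.06, 1.1, 0, -6, 1, 0.1, 1.46, 0, -8, 1, 0.16, 1.82, 0, -10, 1, 0.23, 2.18, 0, -12, 1, 0.36, 2.72, 0, -15, 1, 0.36, 2.72, 0, -15, 1, 0.36, 2.72, 0, -15]

```text
time_s: 10.7
ee_pos: [464.5, -228.5, 121.5]
ee_rot: [180.0, 0.0, 81.0]
force: [-0.4, -0.5, -6.9]
gripper_width: 19.8
```

```bash
python3 p.py
```

```text
10.7 [ 464.5  -228.53  121.55] [1.800e+02 1.000e-02 8.101e+01] [-0.36 -0.47 -6.94] [-0.576  0.058  0.054]
```

Emit:
jog_arm:
  steps: [1, 0.01, 0.37, -0.01, -2, 1, 0.03, 0.73, -0.03, -4, 1, 0.06, 1.1, -0.05, -6, 1, 0.1, 1.46, -0.06, -8, 1, 0.16, 1.82, -0.08, -10, 1, 0.16, 1.82, -0.08, -10, 1, 0.16, 1.82, -0.08, -10]

```text
time_s: 11.4
ee_pos: [482.3, -229.9, 122.2]
ee_rot: [-180.0, 0.0, 91.0]
force: [-1.4, -0.7, -8.2]
gripper_width: 20.0
```

```bash
python3 p.py
```

```text
11.4 [ 482.32 -229.88  122.23] [-1.7995e+02  2.0000e-02  9.1030e+01] [-1.42 -0.68 -8.25] [-0.81   0.144  0.192]
```

At 35°; now 1° per row.

Emit:
jog_arm:
  steps: [1, 0, 0.18, -0.01, -1, 1, 0.01, 0.37, -0.02, -2, 1, 0.01, 0.55, -0.02, -3, 1, 0.03, 0.73, -0.03, -4, 1, 0.04, 0.91, -0.04, -5, 1, 0.04, 0.91, -0.04, -5]

```text
time_s: 12.0
ee_pos: [492.1, -229.2, 122.8]
ee_rot: [-180.0, 0.0, 96.1]
force: [-3.1, -1.3, -8.1]
gripper_width: 19.6
```

```bash
python3 p.py
```

```text
12.0 [ 492.06 -229.23  122.75] [-1.7998e+02  1.0000e-02  9.6140e+01] [-3.08 -1.25 -8.15] [-0.885  0.198  0.272]
```

Emit:
jog_arm:
  steps: [1, 0, 0.09, 0, -0.5, 1, 0, 0.18, -0.01, -1, 1, 0.01, 0.27, -0.01, -1.5, 1, 0.01, 0.37, -0.02, -2, 1, 0.01, 0.37, -0.02, -2]

```text
time_s: 12.5
ee_pos: [495.7, -228.7, 123.0]
ee_rot: [-180.0, 0.0, 98.1]
force: [-1.7, -1.8, -9.0]
gripper_width: 19.8
```

```bash
python3 p.py
```

```text
12.5 [ 495.7  -228.74  122.99] [-1.7999e+02  1.0000e-02  9.8110e+01] [-1.71 -1.79 -9.03] [-0.989  0.113  0.25 ]
```

Emit:
jog_arm:
  steps: [1, 0, 0.09, 0, -0.5, 1, 0, 0.18, -0.01, -1, 1, 0.01, 0.27, -0.01, -1.5, 1, 0.01, 0.37, -0.02, -2, 1, 0.01, 0.37, -0.02, -2]

```text
time_s: 13.0
ee_pos: [499.4, -228.1, 123.2]
ee_rot: [-180.0, 0.0, 100.1]
force: [-2.3, -2.6, -9.9]
gripper_width: 19.6
```

```bash
python3 p.py
```

```text
13.0 [ 499.38 -228.13  123.22] [-1.8000e+02  1.0000e-02  1.0011e+02] [-2.29 -2.57 -9.88] [-1.097  0.114  0.196]
```

Emit:
jog_arm:
  steps: [1, -0.02, 0.09, 0, -0.5, 1, -0.03, 0.18, -0.01, -1, 1, -0.04, 0.27, -0.01, -1.5, 1, -0.04, 0.37, -0.02, -2, 1, -0.04, 0.37, -0.02, -2]

```text
time_s: 13.5
ee_pos: [503.0, -227.6, 123.4]
ee_rot: [-180.0, -0.0, 102.1]
force: [-3.1, -0.6, -10.3]
gripper_width: 19.8
```

```bash
python3 p.py
```

```text
13.5 [ 502.98 -227.6   123.37] [-1.7999e+02 -2.0000e-02  1.0210e+02] [ -3.07  -0.59 -10.34] [-0.86   0.06   0.098]
```

Emit:
jog_arm:
  steps: [1, 0, 0.09, 0, -0.5, 1, 0, 0.18, -0.01, -1, 1, 0.01, 0.27, -0.01, -1.5, 1, 0.01, 0.37, -0.02, -2, 1, 0.01, 0.37, -0.02, -2]

```text
time_s: 14.0
ee_pos: [507.1, -227.8, 123.8]
ee_rot: [180.0, 0.1, 104.1]
force: [-1.3, -4.9, -11.1]
gripper_width: 19.9
```

```bash
python3 p.py
```

```text
14.0 [ 507.08 -227.82  123.76] [1.7997e+02 1.1000e-01 1.0411e+02] [ -1.33  -4.95 -11.1 ] [-1.673 -0.179  0.01 ]
```

Emit:
jog_arm:
  steps: [1, -0.02, 0.05, 0, -0.25, 1, -0.04, 0.09, 0, -0.5, 1, -0.05, 0.14, 0, -0.75, 1, -0.06, 0.18, 0, -1, 1, -0.06, 0.18, 0, -1]

```text
time_s: 14.5
ee_pos: [508.7, -227.8, 123.8]
ee_rot: [180.0, 0.1, 105.0]
force: [-2.0, -5.8, -11.0]
gripper_width: 19.4
```

```bash
python3 p.py
```

```text
14.5 [ 508.71 -227.81  123.81] [1.7998e+02 7.0000e-02 1.0503e+02] [ -2.03  -5.78 -11.03] [-1.685 -0.148 -0.385]
```

Turning moment about the axis jumped from 0.25 to 0.75 N·m in 1°, so the stop is being met at about 49°. Half-degree steps from here.

Emit:
jog_arm:
  steps: [1, -0.01, 0.03, 0, -0.15, 1, -0.02, 0.06, 0, -0.3, 1, -0.03, 0.09, 0, -0.5, 1, -0.03, 0.09, 0, -0.5, 1, -0.03, 0.09, 0, -0.5]

```text
time_s: 15.0
ee_pos: [509.1, -227.8, 123.8]
ee_rot: [-180.0, 0.0, 105.4]
force: [-2.6, -6.2, -10.0]
gripper_width: 19.6
```

```bash
cat > p.py <<'E'
from h import *
S=env.state(); print(S['time_s'],S['ee_pos'].round(2),S['ee_rot'].round(2),S['force'].round(2),S['torque'].round(3))
a=np.radians(S['ee_rot'][2]);u=-np.array([np.cos(a),np.sin(a)]);t=np.array([-u[1],u[0]]);f=S['force'][:2]
print("rad",f@u,"tan",f@t,"Maxis",S['torque'][2]+.105*f@t, "C",S['ee_pos'][:2]-105*u)
E
python3 p.py
```

```text
15.0 [ 509.14 -227.77  123.83] [-1.7998e+02  2.0000e-02  1.0543e+02] [-2.62 -6.19 -9.97] [-1.638  0.133 -0.849]
rad 5.271920738782042 tan -4.175343869883262 Maxis -1.2877353736788462 C [ 481.20967422 -126.5511318 ]
```

Emit:
jog_arm:
  steps: [1, -0.04, 0, 0, 0, 1, -0.08, 0, 0, 0, 1, -0.12, 0, 0, 0, 1, -0.12, 0, 0, 0]

```text
time_s: 15.4
ee_pos: [509.2, -227.7, 123.6]
ee_rot: [-180.0, -0.1, 105.5]
force: [-3.3, -1.9, -8.4]
gripper_width: 19.7
```

```bash
python3 p.py
```

```text
15.4 [ 509.21 -227.72  123.62] [-1.7996e+02 -1.0000e-01  1.0551e+02] [-3.32 -1.86 -8.37] [-0.888  0.309 -0.966]
rad 0.9089048235302455 tan -3.6948994560860835 Maxis -1.3536141174864427 C [ 481.1276901  -126.54599788]
```

With the radial push removed (0.9 N) the moment stays at 1.35 N·m, so this is the hard stop and not a jam. Releasing.

Emit:
jog_arm:
  steps: [0.75, 0, 0, 0, 0, 0.6, 0, 0, 0, 0, 0.5, 0, 0, 0, 0, 0.5, 0, 0, 0, 0, 0.5, 0, 0, 0, 0, 0.5, 0, 0, 0, 0]

```text
time_s: 16.0
ee_pos: [510.2, -228.3, 124.0]
ee_rot: [179.9, 0.0, 105.6]
force: [-1.2, 0.3, 0.4]
gripper_width: 45.4
```

```bash
python3 p.py; python3 - <<'E'
from h import *
s=env.grab_frame("scene")[:,:,::-1]; cv2.imwrite("pics/s7.png",cv2.resize(s[210:320,330:440],None,fx=5.4,fy=5.4,interpolation=cv2.INTER_CUBIC))
E
```

```text
16.0 [ 510.19 -228.31  124.02] [1.7995e+02 3.0000e-02 1.0560e+02] [-1.23  0.32  0.37] [-0.    -0.097 -0.054]
rad -0.6379051479216653 tan -1.1021425096891573 Maxis -0.17000931697714303 C [ 481.9507175  -127.17545442]
```

View pics/s7.png

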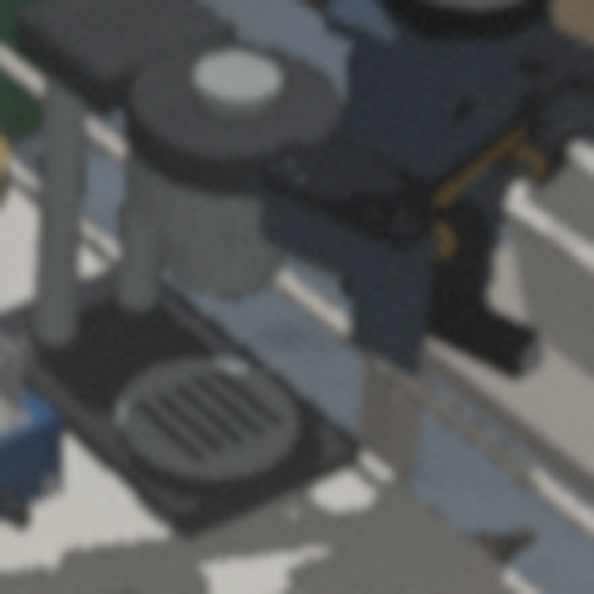

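It hangs in the group with its handle level, and the fingers are clear. I'll press the trailing finger lightly on the handle to check that it hasn't sprung back.

Emit:
jog_arm:
  steps: [0.5, 0, 0.4, 0, 0, 0.5, 0, 0.8, 0, 0, 0.5, 0, 1.0, 0, 0, 0.5, 0, 1.1, 0, 0, 0.5, 0, 1.15, 0, 0, 0.5, 0, 1.15, 0, 0]

```text
time_s: 16.65
ee_pos: [520.7, -225.3, 123.6]
ee_rot: [-180.0, 0.0, 105.6]
force: [-0.4, 0.1, 0.7]
gripper_width: 45.8
```

```bash
python3 p.py
```

```text
16.65 [ 520.7  -225.27  123.55] [-179.97    0.    105.59] [-0.4   0.07  0.68] [-0.099 -0.044 -0.017]
rad -0.17652696433110776 tan -0.3686664734654976 Maxis -0.056147340216825214 C [ 492.47426449 -124.13086019]
```

Emit:
jog_arm:
  steps: [0.5, 0, 0.05, 0, 0, 0.5, 0, 0.1, 0, 0, 0.5, 0, 0.15, 0, 0, 0.5, 0, 0.2, 0, 0, 0.5, 0, 0.2, 0, 0]

```text
time_s: 17.15
ee_pos: [521.1, -225.1, 123.3]
ee_rot: [-179.8, -0.0, 105.6]
force: [-5.5, -3.3, 0.5]
gripper_width: 45.2
```

```bash
python3 p.py
```

```text
17.15 [ 521.09 -225.15  123.28] [-1.7979e+02 -2.0000e-02  1.0560e+02] [-5.54 -3.33  0.46] [-0.565  0.735 -0.054]
rad 1.713087462661033 tan -6.2289036614274815 Maxis -0.7084832246930813 C [ 492.84874988 -124.01644434]
```

The handle holds firm at the stop under 6 N and has not slipped back. Backing off and withdrawing upward.

Emit:
jog_arm:
  steps: [0.5, 0, -0.4, 0, 0, 0.5, 0, -0.9, 0, 0, 0.5, 0, -1.3, 0, 0, 0.5, 0, -1.3, 0, 0, 0.5, 0, -1.3, -1, 0, 0.5, 0, -1.3, -3, 0, 0.5, 0, -1.3, -6, 0, 0.5, 0, -1.3, -10, 0, 0.5, 0, -1.3, -14, 0, 0.5, -4, -1.3, -15, 0, 0.5, -8, -1.3, -15, 0, 0.5, -12, -1.3, -15, 0, 0.5, -12, -1.3, -15, 0, 0.5, -12, -1.3, -15, 0]

```text
time_s: 18.55
ee_pos: [542.5, -344.0, 273.6]
ee_rot: [180.0, -0.1, 105.5]
force: [-0.5, -0.2, -0.0]
gripper_width: 45.6
```

```bash
python3 p.py; python3 - <<'E'
from h import *
s=env.grab_frame("scene")[:,:,::-1]; cv2.imwrite("pics/s8.png",cv2.resize(s[190:350,310:470],None,fx=3.7,fy=3.7,interpolation=cv2.INTER_CUBIC))
E
```

```text
18.55 [ 542.51 -343.99  273.58] [ 1.8000e+02 -5.0000e-02  1.0553e+02] [-0.46 -0.24 -0.01] [-0.015 -0.118 -0.045]
rad 0.10534651497198518 tan -0.5052327181030637 Maxis -0.09756396575345964 C [ 514.40371313 -242.82241884]
```

View pics/s8.png

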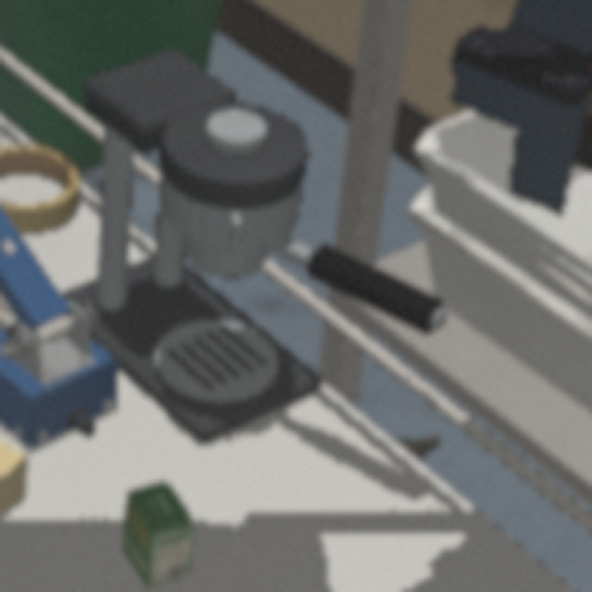

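The portafilter hangs level and locked in the group, handle from crop (315,262) to (440,315). The gripper is clear and the tea carton is where it was.

```bash
python3 -c "
from workcell import env
print(env.job_done())"
```

```text
the job is handed in; nothing more can be done
None
```

The portafilter is hanging locked in the press, and I handed the job in at about 18.6 s of the 72 s allowed.

**What I did:**
- I gripped the handle about 105 mm from the bowl's axis instead of the suggested 122 mm, because a wire rail stood close behind the handle.
- I brought the bowl up into the group with the handle at about -124° in the world frame, under the rib. The sideways force was near zero and the gasket pressed back with about 4.5 N.
- I turned it about 49° anticlockwise, where it met the hard stop.

**What the last checks showed:**
- **Stop:** the turning moment rose from 0.25 to 1.3 N·m in about 1.5°. It stayed there when I took off the sideways pull, so this was the stop and not a jam.
- **Holding:** after release, a light 6 N push with one finger met the handle at the same place, so it had not sprung back.
- **Last picture:** the portafilter hangs level, the gripper is clear, and the tea carton is where it was. I did not check the other bystanders one by one.

**What fell short or disagreed:**
- **Push at the stop:** the moment there equals about 11 N at the handle, a little over the suggested 5 to 9 N. By my estimate that is about 35 N on a lug, well under the 150 N limit.
- **Position estimates:** the two cameras disagreed by 2 to 3 mm on the group and by up to 9 mm on the bowl. The fit was smooth, so this made no difference.
- **Feeler:** it can't be read, so "fully home" rests on feel alone.
- **Pictures:** I viewed 12, two over the budget of 10.

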